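# Point out the bolt left proud and the spanner for it

## Robot

A 7-joint arm with a two-finger parallel gripper is mounted at the origin on a cart in front of the work surface, level with it; the furniture and walls round the work are solid. World frame = base frame: x ahead of the robot, y to its left, z up, the work surface at z = 0. Lengths are in mm, angles in rad, forces in N, time in s.
With the tool pointing down it reaches from about 425 to 875 mm from the base axis. Payload 9.9 kg.
Tool frame: the origin (TCP) lies between the finger pads, 19 mm behind the fingertips; this is the grasp point; z points along the fingers, y is the line along which they close (so a half turn about z gives the same grasp; the last joint's range is limited). The gripper opens to 85 mm and grips with 20 to 120 N. Pads are 22 mm wide; open, the fingers measure 114 mm over their backs; the gripper's body (76 mm by 85 mm) begins 54 mm behind the grasp point. The pads swing forward as they close: fully open they stand 13 mm farther back than shut.
Start: joints at [-1.271, 0.576, 0.025, 1.437, -0.015, 1.129, -0.057], TCP at [252.745, 625.899, 249.989] pointing down, gripper open.
Joint ranges: [-2.76, 2.76], [-0.34, 2.15], [-1.52, 1.57], [0.19, 2.46], [-1.09, 4.23], [0.17, 1.99], [-2.82, 2.82]. Speed limits (rad/s): [2.22, 2.22, 3.01, 3.01, 3.14, 3.14, 3.14].

## Interface

Orientations are given as a unit quaternion [w, x, y, z].
In Python, from bench import bot, vision, state gives the robot as it stands (bot), with the cameras (vision) and the readings as plain functions.
- The arm moves only by the tool drive_effector, called after "Request:" as name(argument=value, ...) on one line, values as JSON. Schema: {"type":"object","properties":{"increments":{"type":"array","items":{"type":"array","prefixItems":[{"type":"array","items":{"type":"number"},"minItems":3,"maxItems":3},{"type":"array","items":{"type":"number"},"minItems":3,"maxItems":3}],"minItems":2,"maxItems":2},"minItems":1,"maxItems":12},"finger_gap":{"type":"number"},"only":{"type":"string"},"quiet":{"type":"boolean"},"lines":{"type":"string"}},"required":["increments"],"additionalProperties":false}. increments is a list of rows, 1 to 12 of them, each written [[dx, dy, dz], [rx, ry, rz]]: dx, dy, dz in fractions of the full range, 1 being 600 mm, then a rotation vector rx, ry, rz in shares of pi rad (1.0 is pi rad); each row is the pose to reach, as a shift and turn from the pose commanded when the call began, along the tool's axes at that moment; what a row does not reach only later rows make up. A row lasts 1/10 s, in which the tool goes at most 50 mm and 0.15 rad, less where a joint would pass 70% of its speed; a pose out of reach is approached as far as the arm can. finger_gap is the finger opening in mm, set as the call begins (left out keeps the last). The fingers move at their own pace and stop on an object; the grip force is fixed at half the most. Time passes only in rows, so rows that do not move let the fingers close. The tool returns the time, the measured TCP pose, the force, the opening and the grip force at its end. only (a regular expression) keeps the lines of the reply that match it, lines (a string "A,B") keeps lines A to B, and quiet returns only ok. Shift and turn numbers lie between -1 and 1, and a call with a number outside is refused. Input that does not fit is refused with a message, and nothing moves.
- state(): the state, without advancing time (a new reading comes with each control period).
- vision.capture(name): name is "scene" or "side" or "wrist"; returns the picture (400x640x3 uint8, blue, green, red); there is no depth.
- vision.camera_info(name): a dict with "vertical_fov" (degrees; the focal length in pixels is half the picture's height over the tangent of half this angle, whatever the lens; pixels are square), "cx", "cy" (the principal point, pixels), "k1" (the pictures are not rectified: a ray, as slopes to the right and down, at radius r is drawn at 1 + k1 r^2 times it, then the intrinsics apply), "origin" and "rotation" of the camera in the world. Camera axes: x right, y up, looking along -z (the intrinsics and any distortion apply to the point x, -y, -z); pixel columns grow to the right and rows downward; lengths in mm; the calibration is good to about 2 mm. A picture is of the moment at which its call begins: read the wrist's pose just before it. camera_info takes no time and is no camera call; for the wrist camera it gives the pose at the moment of the call.
- bot.finish_job(): hands the job in; it is judged then, once.
The state is a dict: "t": time; "qpos": joint angles; "joint_vel": joint speeds; "joint_torque": joint torques, N m; "eef_pos": TCP position; "tool_rot": TCP orientation; "wrist_force": force on the tool from outside, world axes, zero at the start; "wrist_torque": the same for the moment, N m; "gripper_width": finger opening in mm; "grasp_force": force on a finger pad.
Only numpy, scipy, OpenCV 4.12 (cv2) and the standard library are available. Lean on these libraries where they do the work, as an engineer would, in place of code of your own. Each camera call takes 0.05 s, during which the arm holds its last target. There are 200 camera calls.

## Task

Show the apprentice what is left to do on the grey cover: from straight above, point the fingertips at the head of the one bolt that has not been screwed home, two or three centimetres above it, and stay there for two to three seconds; then point in the same way at the closed ring of the longer, rusty spanner that fits it. Do not point closely at any other bolt, spanner or ratchet on the way, and touch, push or pick up nothing. Finish with the hand lifted well clear, at least 20 cm above the table.

Things in the scene. Friction and masses are not known exactly. Their poses are not given: they have to be found in the camera images.
- cover: flat painted grey cover plate, 130 (its x) x 160 (its y) x 16 mm thick, fixed on the table on the left, with a low round sight-glass boss in the middle (26 mm above the table at its highest). Four hex bolts stand in it, one near each corner, 44 mm along x and 57 mm along y from the middle. Origin at the centre of its underside
- proud_bolt_top (a point): centre of the top face of the hex head (19 mm across flats) of the one bolt that is not screwed home: its head stands 22 mm higher than the other three, on a bare threaded shank 12 mm thick, the top 48 mm above the table. It may be at any of the four corners. z is up
- home_bolt_1_top (a point): centre of the top face of a hex head that is fully home, 26 mm above the table, one of three alike. z is up
- home_bolt_2_top (a point): centre of the top face of a hex head that is fully home, 26 mm above the table, one of three alike. z is up
- home_bolt_3_top (a point): centre of the top face of a hex head that is fully home, 26 mm above the table, one of three alike. z is up
- mat: black rubber mat, 260 (x) x 270 (y) x 4 mm, fixed on the table on the right; three tools lie on it side by side in any order, their working heads towards the robot. Origin at the centre of its underside
- ring_spanner: rusty brown combination spanner, the longer of the two spanners on the mat, 223 x 36 x 8 mm, lying loose and flat; origin at the centre of its underside, long axis y, closed ring at its -y end, open jaw at its +y end
- ring_end (a point): centre of the closed ring (32 mm across, top 12 mm above the table) of the long rusty spanner, at the level of its upper face. z is up
- spanner_a: the other spanner: bright steel, shorter, 185 x 27 x 8 mm, loose; origin at the centre of its underside, long axis y
- small_spanner_ring (a point): centre of the ring at the -y end of the shorter bright spanner, at the level of its upper face. z is up
- ratchet: steel ratchet handle with a round head, 191 x 33 x 28 mm, loose; origin at the centre of its underside, long axis y, head at the -y end
- ratchet_head (a point): centre of the ratchet's round head, 22 mm above the table. z is up
- tape_measure: yellow tape measure standing on its edge near the front of the table between cover and mat, 36 x 83 x 62 mm, loose; origin at the centre of its underside
- jar: clear screw-cap parts jar, 44 mm across, 82 mm tall, loose, standing between cover and mat; origin at the centre of its underside
- pencil: flat carpenter's pencil, 162 mm long, 7 mm high, loose, at the front left; origin at the centre of its underside, long axis y
- tin: flat closed red tin, 82 x 107 x 23 mm, loose, left of the cover; origin at the centre of its underside

How it is judged (in metres and radians):
On the way, in this order (a step that is already met when the one before it is completed fails the run):
1. the tool points down at the proud bolt's head from just above it and dwells there for 1.5 s: TCP within 20 mm sideways and 15 to 65 mm above the head, tool within 30 degrees of straight down (horizontal distance between the grasp point and proud_bolt_top below 0.02 m and z of the grasp point in the frame of proud_bolt_top between 0.015 and 0.065 m and angle between the grasp point's own z axis and vertical above 2.6 rad), for 1.5 s.
2. then the tool points in the same way at the ring of the long rusty spanner, for 1.5 s (horizontal distance between the grasp point and ring_end below 0.02 m and z of the grasp point in the frame of ring_end between 0.015 and 0.065 m and angle between the grasp point's own z axis and vertical above 2.6 rad), for 1.5 s.
At the end, for the whole second after the job is handed in: After both pointings the TCP is more than 180 mm above the table and no loose thing has moved by 6 mm or more (height (world z) of the grasp point above 0.18 m and distance of each of ring_spanner, spanner_a, ratchet, tape_measure, jar, pencil, tin from where it was at the start of the episode below 0.006 m); the robot touches nothing.
It fails at once if the robot touches something (more than 0.5 N) (contact force between any of the fingers, the arm and anything else above 0.5 N).
It fails at once if the tool points closely at a bolt that is home, at the short spanner's ring or at the ratchet's head: TCP within 20 mm sideways and less than 65 mm above it ((horizontal distance between the grasp point and home_bolt_1_top below 0.02 m and z of the grasp point in the frame of home_bolt_1_top below 0.065 m) or (horizontal distance between the grasp point and home_bolt_2_top below 0.02 m and z of the grasp point in the frame of home_bolt_2_top below 0.065 m) or (horizontal distance between the grasp point and home_bolt_3_top below 0.02 m and z of the grasp point in the frame of home_bolt_3_top below 0.065 m) or (horizontal distance between the grasp point and small_spanner_ring below 0.02 m and z of the grasp point in the frame of small_spanner_ring below 0.065 m) or (horizontal distance between the grasp point and ratchet_head below 0.02 m and z of the grasp point in the frame of ratchet_head below 0.065 m)).
It fails at once if a loose thing is moved by 10 mm or more, or lifted (distance of any of ring_spanner, spanner_a, ratchet, tape_measure, jar, pencil, tin from where it was at the start of the episode above 0.01 m).
It also fails if it takes over 48 s, if anything falls off the work surface, if the arm or the gripper's body presses on something with over 40 N, if the wrist force passes 120 N, or if a joint passes its speed limit or range.

## Working session

There is one attempt and no reset: what is moved stays moved. The work goes in short steps, Python scripts to look and compute and a tool call to move; the robot and the scene stay as the last step left them, time stands still between calls to the robot, and variables do not carry over. Pictures are saved under pics/ and viewed, at most 10 in all, crops included, and the job is handed in when it is done.

```bash
mkdir -p pics; ls
```

Run:
```python
from bench import bot, vision, state
import cv2
s=state(); print(s['t'],s['eef_pos'],s['tool_rot'],s['gripper_width'])
for n in ("scene","side","wrist"):
    print(n,vision.camera_info(n)); cv2.imwrite(f"pics/{n}0.png",vision.capture(n))
```

```text
bench.py
pics
0.0 [252.58193854 625.52458432 249.16727136] [-1.18711565e-04  1.90699369e-01  9.81648159e-01 -7.93322988e-04] 85.5115304937619
scene {'vertical_fov': 42.25586513777207, 'cx': 318.7894339869585, 'cy': 205.84693281199426, 'k1': -0.10924422250103266, 'origin': array([-589.40703336,  546.51894082,  694.45448257]), 'rotation': array([-0.46235537, -0.27853769,  0.43599144,  0.72010814])}
side {'vertical_fov': 53.41766151793109, 'cx': 319.0586612346827, 'cy': 199.58155863075152, 'k1': -0.050756370433852234, 'origin': array([ 224.25826725, -950.99262669,  845.72549085]), 'rotation': array([ 0.88538554,  0.44104754, -0.06512919, -0.13163475])}
wrist {'vertical_fov': 67.02724322943777, 'cx': 320.7059757037372, 'cy': 200.20117831063428, 'k1': 0.01768927531000108, 'origin': array([189.4627144 , 653.47973406, 372.44499068]), 'rotation': array([ 0.82090902, -0.11531336, -0.07650594,  0.55403796])}
```

View pics/scene0.png

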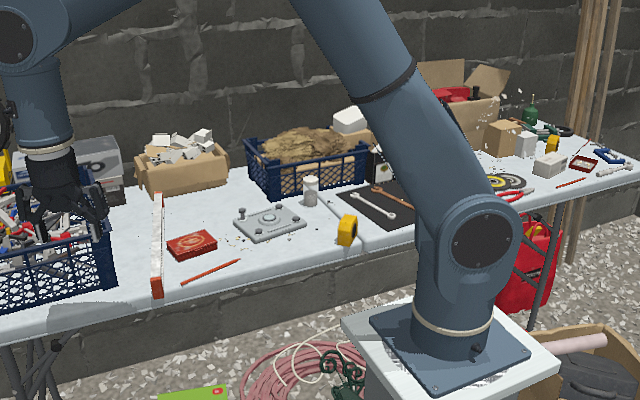

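View pics/side0.png

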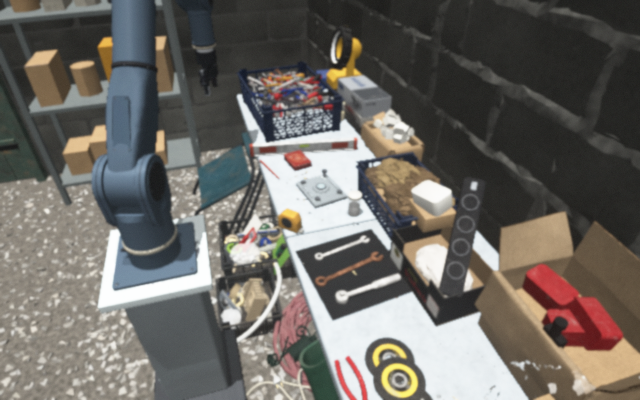

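View pics/wrist0.png

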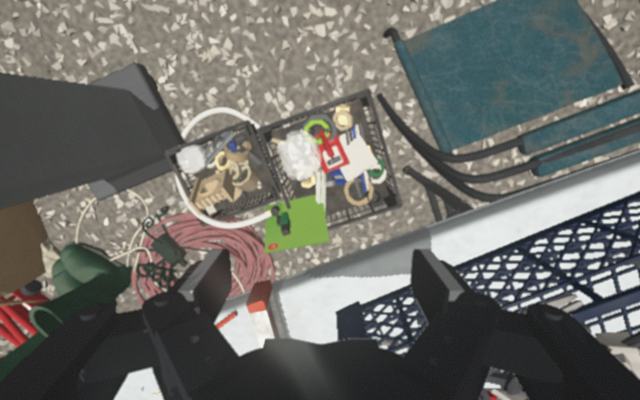

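The scene shows the cover near (270,222), with a raised bolt apparently at (242,212). The side view shows the mat with the bright spanner at (342,248), the rusty spanner from (318,279) to (378,258), and the ratchet at (365,290). I'll enlarge both areas.

Create h.py:
```python
import numpy as np, cv2
from scipy.spatial.transform import Rotation as R
def cam(ci):
    f=200/np.tan(np.radians(ci['vertical_fov'])/2)
    K=np.array([[f,0,ci['cx']],[0,f,ci['cy']],[0,0,1]]); D=np.array([ci['k1'],0,0,0])
    M=R.from_quat(ci['rotation'],scalar_first=True).as_matrix()@np.diag([1,-1,-1])  # cv->world
    return K,D,M,np.asarray(ci['origin'])
def ground(ci,px,z):
    K,D,M,o=cam(ci)
    p=cv2.undistortPoints(np.array([[px]],float),K,D)[0,0]
    d=M@[p[0],p[1],1]; return o+d*(z-o[2])/d[2]
def proj(ci,P):
    K,D,M,o=cam(ci)
    rv=cv2.Rodrigues(M.T)[0]; return cv2.projectPoints(np.atleast_2d(P).astype(float),rv,-M.T@o,K,D)[0][:,0]
```

Run:
```python
import cv2
a=cv2.imread('pics/scene0.png')[190:255,215:325]; b=cv2.imread('pics/side0.png')[165:210,285:375]; c=cv2.imread('pics/side0.png')[230:320,290:410]
r=lambda i,k:cv2.resize(i,None,fx=k,fy=k,interpolation=cv2.INTER_CUBIC)
cv2.imwrite('pics/a.png',r(a,7)); 
import numpy as np
B=r(b,6);C=r(c,5)[:, :600]
W=np.zeros((B.shape[0]+ 0,540,3),'uint8')
cv2.imwrite('pics/b.png',B);cv2.imwrite('pics/c.png',C)
```

```text
(no output)
```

View pics/a.png

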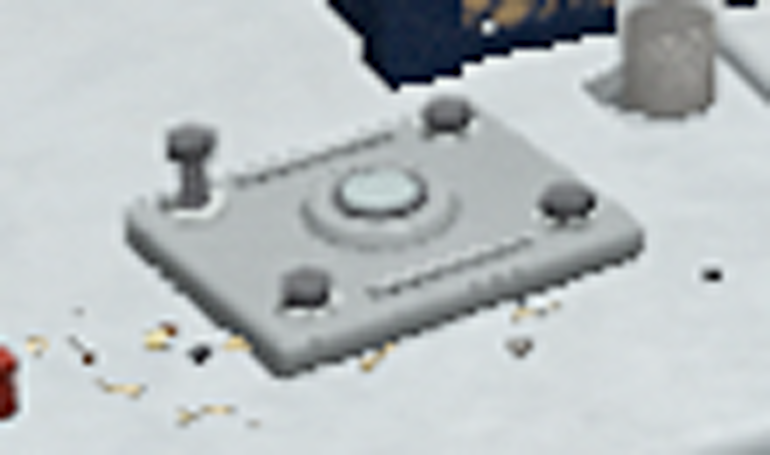

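View pics/b.png

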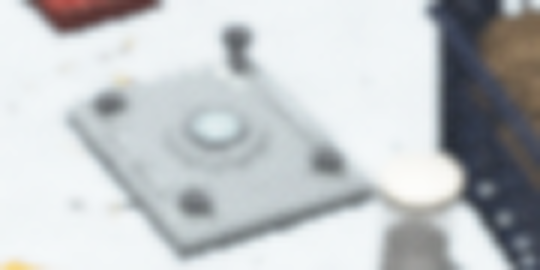

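View pics/c.png

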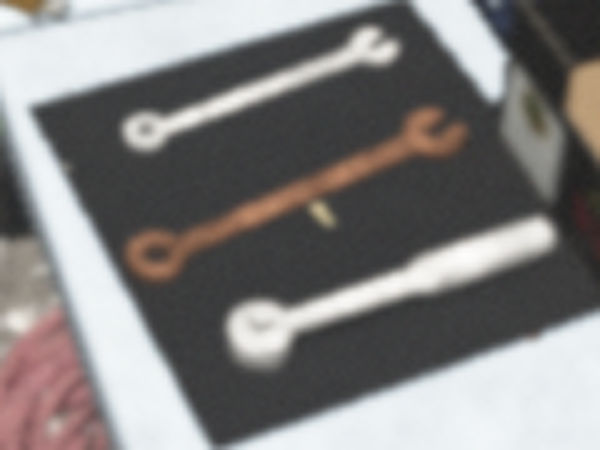

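In the crops, the proud bolt is the far-left corner: its top is near (191,136) in a and (237,36) in b. In c the rusty ring is at (157,253), the small ring at (147,131) and the ratchet head at (259,328).

Run:
```python
from bench import bot, vision, state; from h import *
np.set_printoptions(precision=1,suppress=True)
sc,sd=vision.camera_info('scene'),vision.camera_info('side')
A=lambda u,v:(215+(u+.5)/7-.5,190+(v+.5)/7-.5)
B=lambda u,v:(285+(u+.5)/6-.5,165+(v+.5)/6-.5)
C=lambda u,v:(290+(u+.5)/5-.5,230+(v+.5)/5-.5)
print('scene proud',ground(sc,A(191,136),48),'home',[ground(sc,A(*p),26) for p in((447,110),(568,195),(307,282))])
print('side proud',ground(sd,B(237,36),48),'home',[ground(sd,B(*p),26) for p in((327,158),(196,200),(109,101))])
for n,p,z in(('ring',(157,253),12),('jaw',(437,131),12),('small',(147,131),12),('smjaw',(375,48),12),('ratchet',(259,325),22),('handle',(545,232),15)): print(n,ground(sd,C(*p),z))
s=state(); M=R.from_quat(s['tool_rot'],scalar_first=True).as_matrix(); print(M,s['eef_pos'])
```

```text
scene proud [597.9 225.2  48. ] home [array([617.3, 114.7,  26. ]), array([532.8,  97.5,  26. ]), array([511.5, 209.3,  26. ])]
side proud [600.  224.9  48. ] home [array([621.4, 116.2,  26. ]), array([536. ,  99.2,  26. ]), array([514.2, 210.8,  26. ])]
ring [ 442.8 -247.4   12. ]
jaw [ 627.7 -205.8   12. ]
small [ 464.8 -155.9   12. ]
smjaw [ 619.8 -128.5   12. ]
ratchet [ 476.7 -318.8   22. ]
handle [ 652.2 -298.6   15. ]
[[-0.9  0.4 -0. ]
 [ 0.4  0.9 -0. ]
 [-0.  -0.  -1. ]] [252.6 625.6 249.3]
```

Create go.py:
```python
from bench import bot, vision, state; from h import *
import sys
np.set_printoptions(precision=1,suppress=True)
s=state(); M=R.from_quat(s['tool_rot'],scalar_first=True).as_matrix()
print(s['t'],s['eef_pos'],s['gripper_width'])
for a in sys.argv[1:]: print(a,M.T@(np.array(eval(a))-s['eef_pos']))
```

```bash
python3 go.py 599,225,250 599,225,92 443,-247,250; python3 -c "
from h import *; from bench import bot, vision, state
print(ground(vision.camera_info('scene'),(215+395/7,190+88/7),0), proj(vision.camera_info('scene'),[[700,110,h] for h in (0,100,150,200)]))"
```

```text
0.15 [252.6 625.6 249.3] 85.27433005287462
599,225,250 [-471.2 -241.8   -0.3]
599,225,92 [-471.1 -241.6  157.7]
443,-247,250 [-503.2 -737.8    0.3]
[688.74382003 110.49316634   0.        ] [[270.27450329 200.94107623]
 [268.8457533  169.76652719]
 [268.11392155 153.46211311]
 [267.37112914 136.66468771]]
```

The manual's scale: shifts go in shares of 600 mm and turns go in shares of pi rad. Converting my numbers, -471 mm is -0.785, -225 mm is -0.375.

Request:
drive_effector(increments=[[[-0.0667, -0.0333, -0.0167], [0, 0, 0]], [[-0.1333, -0.0667, -0.0333], [0, 0, 0]], [[-0.2, -0.1, -0.0333], [0, 0, 0]], [[-0.2667, -0.1333, -0.0333], [0, 0, 0]], [[-0.3333, -0.1667, -0.0333], [0, 0, 0]], [[-0.4, -0.2, -0.0333], [0, 0, 0]], [[-0.4667, -0.2333, -0.0333], [0, 0, 0]], [[-0.5333, -0.2667, -0.0333], [0, 0, 0]], [[-0.6, -0.3, -0.0333], [0, 0, 0]], [[-0.6667, -0.3333, -0.0333], [0, 0, 0]], [[-0.7333, -0.375, -0.0167], [0, 0, 0]], [[-0.785, -0.4033, 0], [0, 0, 0]]])

```text
t: 1.35
eef_pos: [600.5, 221.8, 249.8]
tool_rot: [0.0, 0.192, 0.981, -0.0]
wrist_force: [-0.2, 1.2, -0.4]
gripper_width: 85.6
grasp_force: 0.0
```

Request:
drive_effector(increments=[[[0, 0, 0], [0, 0, 0]], [[0, 0, 0], [0, 0, 0]], [[0, 0, 0], [0, 0, 0]], [[0, 0, 0], [0, 0, 0]], [[0, 0, 0], [0, 0, 0]], [[0, 0, 0], [0, 0, 0]]], finger_gap=20)

```text
t: 1.95
eef_pos: [598.5, 225.9, 250.3]
tool_rot: [0.0, 0.19, 0.982, 0.0]
wrist_force: [-0.2, -0.0, -0.3]
gripper_width: 20.2
grasp_force: 0.0
```

```bash
python3 go.py 599,225,92; python3 -c "
from bench import bot, vision, state; from h import *
ci=vision.camera_info('wrist'); i=vision.capture('wrist'); cv2.imwrite('pics/w1.png',i); print(proj(ci,[[599,225,48],[617+2,115.5,26],[534,98,26],[513,210,26]]))"
```

```text
1.95 [598.5 225.9 250.3] 20.23420850272571
599,225,92 [ -0.8  -0.7 158.3]
[[318.31221642 180.11015103]
 [241.54773112 223.94030535]
 [195.3579766  165.0800012 ]
 [276.50213766 109.79822259]]
```

View pics/w1.png

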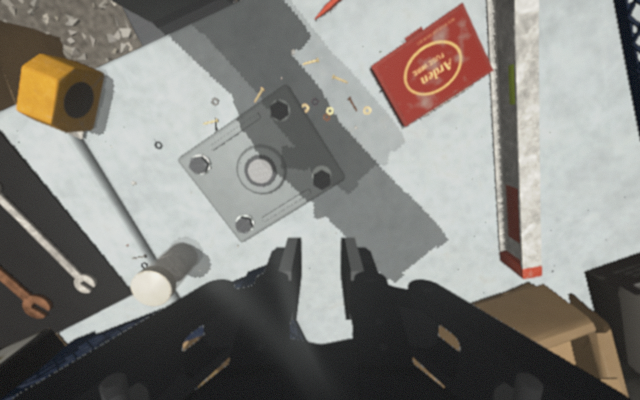

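The wrist view shows the proud bolt head at (321,178), against a predicted (318,180). The other three also match, so I'll descend and dwell.

Scaled: 157 mm is 0.2617, 150 mm is 0.25.

Request:
drive_effector(increments=[[[0, 0, 0.05], [0, 0, 0]], [[0, 0, 0.1], [0, 0, 0]], [[0, 0, 0.15], [0, 0, 0]], [[0, 0, 0.1917], [0, 0, 0]], [[0, 0, 0.225], [0, 0, 0]], [[0, 0, 0.25], [0, 0, 0]], [[0, 0, 0.2617], [0, 0, 0]], [[0, 0, 0.2617], [0, 0, 0]], [[0, 0, 0.2617], [0, 0, 0]], [[0, 0, 0.2617], [0, 0, 0]], [[0, 0, 0.2617], [0, 0, 0]], [[0, 0, 0.2617], [0, 0, 0]]])

```text
t: 3.2
eef_pos: [599.1, 225.2, 93.6]
tool_rot: [0.0, 0.191, 0.982, 0.0]
wrist_force: [0.3, -0.4, 0.1]
gripper_width: 20.2
grasp_force: 0.0
```

Request:
drive_effector(increments=[[[0, 0, 0], [0, 0, 0]], [[0, 0, 0], [0, 0, 0]], [[0, 0, 0], [0, 0, 0]], [[0, 0, 0], [0, 0, 0]], [[0, 0, 0], [0, 0, 0]], [[0, 0, 0], [0, 0, 0]], [[0, 0, 0], [0, 0, 0]], [[0, 0, 0], [0, 0, 0]], [[0, 0, 0], [0, 0, 0]], [[0, 0, 0], [0, 0, 0]], [[0, 0, 0], [0, 0, 0]], [[0, 0, 0], [0, 0, 0]]])

```text
t: 4.4
eef_pos: [598.9, 225.2, 93.0]
tool_rot: [0.0, 0.191, 0.982, 0.0]
wrist_force: [0.3, 0.6, -0.7]
gripper_width: 20.1
grasp_force: 0.0
```

Request:
drive_effector(increments=[[[0, 0, 0], [0, 0, 0]], [[0, 0, 0], [0, 0, 0]], [[0, 0, 0], [0, 0, 0]], [[0, 0, 0], [0, 0, 0]], [[0, 0, 0], [0, 0, 0]], [[0, 0, 0], [0, 0, 0]], [[0, 0, 0], [0, 0, 0]], [[0, 0, 0], [0, 0, 0]]])

```text
t: 5.2
eef_pos: [598.8, 225.1, 93.0]
tool_rot: [-0.0, 0.191, 0.982, -0.0]
wrist_force: [-0.8, -0.7, -0.2]
gripper_width: 19.9
grasp_force: 0.0
```

Request:
drive_effector(increments=[[[0, 0, -0.05], [0, 0, 0]], [[0, 0, -0.1], [0, 0, 0]], [[0, 0, -0.15], [0, 0, 0]], [[0, 0, -0.2], [0, 0, 0]], [[0, 0, -0.25], [0, 0, 0]], [[0, 0, -0.2667], [0, 0, 0]], [[0, 0, -0.2667], [0, 0, 0]], [[0, 0, -0.2667], [0, 0, 0]], [[0, 0, -0.2667], [0, 0, 0]]])

```text
t: 6.1
eef_pos: [598.2, 224.9, 251.3]
tool_rot: [-0.001, 0.191, 0.982, -0.001]
wrist_force: [-0.1, 0.1, 0.3]
gripper_width: 20.3
grasp_force: 0.0
```

```bash
python3 go.py 443,-247,250 520,0,250
```

```text
6.1 [598.2 224.9 251.3] 20.255809599953096
443,-247,250 [ -32.8 -495.7    2.2]
520,0,250 [ -11.7 -237.8    1.7]
```

Scaled: -496 mm is -0.8267, -475 mm is -0.7917.

Request:
drive_effector(increments=[[[-0.0033, -0.05, 0], [0, 0, 0]], [[-0.0083, -0.125, 0], [0, 0, 0]], [[-0.0133, -0.2, 0], [0, 0, 0]], [[-0.0183, -0.275, 0], [0, 0, 0]], [[-0.0233, -0.35, 0], [0, 0, 0]], [[-0.0283, -0.425, 0], [0, 0, 0]], [[-0.0333, -0.5, 0], [0, 0, 0]], [[-0.0383, -0.575, 0], [0, 0, 0]], [[-0.0433, -0.65, 0], [0, 0, 0]], [[-0.0483, -0.725, 0], [0, 0, 0]], [[-0.0517, -0.7917, 0], [0, 0, 0]], [[-0.055, -0.8267, 0], [0, 0, 0]]])

```text
t: 7.3
eef_pos: [441.4, -250.5, 252.0]
tool_rot: [-0.001, 0.193, 0.981, -0.001]
wrist_force: [0.4, 0.0, 0.0]
gripper_width: 20.1
grasp_force: 0.0
```

Request:
drive_effector(increments=[[[0, 0, 0], [0, 0, 0]], [[0, 0, 0], [0, 0, 0]], [[0, 0, 0], [0, 0, 0]], [[0, 0, 0], [0, 0, 0]], [[0, 0, 0], [0, 0, 0]]])

```text
t: 7.8
eef_pos: [444.1, -246.2, 252.9]
tool_rot: [-0.0, 0.19, 0.982, 0.0]
wrist_force: [-0.7, -0.8, -0.2]
gripper_width: 19.7
grasp_force: 0.0
```

```bash
python3 go.py 443,-247,56; python3 -c "
from bench import bot, vision, state; from h import *
ci=vision.camera_info('wrist'); i=vision.capture('wrist'); cv2.imwrite('pics/w2.png',i); print(proj(ci,[[443,-247,12],[465,-156,12],[477,-319,22]]))"
```

```text
7.8 [ 444.1 -246.2  252.9] 19.7435715295515
443,-247,56 [  0.7  -1.2 196.9]
[[318.22967028 172.28143561]
 [394.92908866 161.20559146]
 [274.68336472 220.16493584]]
```

View pics/w2.png

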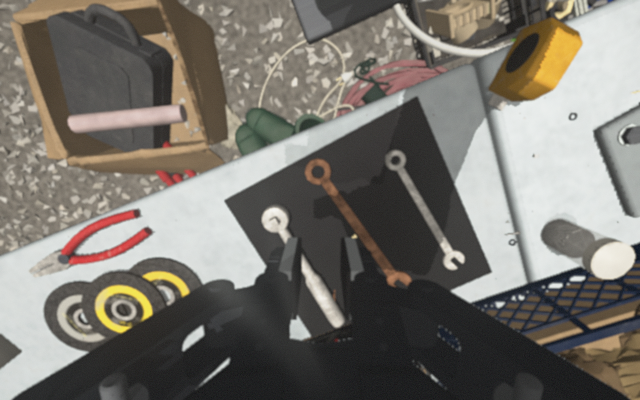

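The rusty ring appears at (318,172), exactly where predicted, with the ratchet head at (275,220) and the small ring at (395,160). I'll descend, dwell and lift.

Scaled: 196 mm is 0.3267, 192 mm is 0.32.

Request:
drive_effector(increments=[[[0, -0.0017, 0.0583], [0, 0, 0]], [[0, -0.0017, 0.1167], [0, 0, 0]], [[0, -0.0017, 0.175], [0, 0, 0]], [[0, -0.0017, 0.2333], [0, 0, 0]], [[0, -0.0017, 0.275], [0, 0, 0]], [[0, -0.0017, 0.3033], [0, 0, 0]], [[0, -0.0017, 0.32], [0, 0, 0]], [[0, -0.0017, 0.3267], [0, 0, 0]], [[0, -0.0017, 0.3267], [0, 0, 0]], [[0, -0.0017, 0.3267], [0, 0, 0]], [[0, -0.0017, 0.3267], [0, 0, 0]], [[0, -0.0017, 0.3267], [0, 0, 0]]])

```text
t: 9.05
eef_pos: [443.7, -248.2, 57.7]
tool_rot: [0.001, 0.191, 0.982, -0.0]
wrist_force: [-0.0, 0.1, 0.6]
gripper_width: 20.3
grasp_force: 0.0
```

Request:
drive_effector(increments=[[[0, 0, 0], [0, 0, 0]], [[0, 0, 0], [0, 0, 0]], [[0, 0, 0], [0, 0, 0]], [[0, 0, 0], [0, 0, 0]], [[0, 0, 0], [0, 0, 0]], [[0, 0, 0], [0, 0, 0]], [[0, 0, 0], [0, 0, 0]], [[0, 0, 0], [0, 0, 0]], [[0, 0, 0], [0, 0, 0]], [[0, 0, 0], [0, 0, 0]], [[0, 0, 0], [0, 0, 0]], [[0, 0, 0], [0, 0, 0]]])

```text
t: 10.25
eef_pos: [443.3, -248.1, 57.0]
tool_rot: [-0.0, 0.191, 0.982, -0.0]
wrist_force: [-0.5, -1.0, 0.8]
gripper_width: 19.8
grasp_force: 0.0
```

Request:
drive_effector(increments=[[[0, 0, 0], [0, 0, 0]], [[0, 0, 0], [0, 0, 0]], [[0, 0, 0], [0, 0, 0]], [[0, 0, 0], [0, 0, 0]], [[0, 0, 0], [0, 0, 0]], [[0, 0, 0], [0, 0, 0]], [[0, 0, 0], [0, 0, 0]], [[0, 0, 0], [0, 0, 0]]])

```text
t: 11.05
eef_pos: [443.4, -248.1, 57.0]
tool_rot: [0.0, 0.191, 0.982, -0.0]
wrist_force: [-0.1, -0.4, -0.1]
gripper_width: 20.1
grasp_force: 0.0
```

Request:
drive_effector(increments=[[[0, 0, -0.05], [0, 0, 0]], [[0, 0, -0.1083], [0, 0, 0]], [[0, 0, -0.1667], [0, 0, 0]], [[0, 0, -0.225], [0, 0, 0]], [[0, 0, -0.2833], [0, 0, 0]], [[0, 0, -0.3333], [0, 0, 0]], [[0, 0, -0.35], [0, 0, 0]], [[0, 0, -0.35], [0, 0, 0]], [[0, 0, -0.35], [0, 0, 0]], [[0, 0, -0.35], [0, 0, 0]]])

```text
t: 12.05
eef_pos: [442.7, -247.6, 265.5]
tool_rot: [-0.001, 0.191, 0.982, 0.0]
wrist_force: [0.4, -0.3, 0.4]
gripper_width: 20.0
grasp_force: 0.0
```

```bash
python3 -c "
from bench import bot, vision, state; print(bot.finish_job())"
```

```text
the job is handed in; nothing more can be done
None
```

I pointed at the proud bolt (the cover's far-left corner) and then at the rusty spanner's ring, each for over 2 s with the fingertips about 25 mm above. The hand finished 265 mm above the table, I saw no sign of contact, and the job is handed in; the hand-in returned no verdict.

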